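Press the filling tub's snap-in lid home with the wooden tamper

ROBOT

A 6-joint arm with a two-finger parallel gripper is mounted at the origin on the work surface. World frame = base frame: x ahead of the robot, y to its left, z up, the work surface at z = 0. Lengths are in mm, angles in degrees, forces in N, time in s.
With the tool pointing down it reaches from about 300 to 850 mm from the base axis. Payload 4.2 kg.
Tool frame: the origin (TCP) lies at the very end of the fingers, on their centre line; the grasp point (between the pads) lies 19 mm behind it; z points along the fingers, y is the line along which they close (so a half turn about z gives the same grasp; the last joint's range is limited). The gripper opens to 91 mm and grips with 3 to 60 N. Pads are 32 mm wide; open, the fingers measure 118 mm over their backs; the gripper's body (76 mm by 178 mm) begins 60 mm behind the grasp point.
Start: joints at [-76.375, 18.312, 89.639, -0, 72.044, -1.146], TCP at [146.601, -556.014, 213.976] pointing down, gripper open.
Joint ranges: [-177.97, 177.97], [-48.28, 115.42], [12.27, 149.76], [-77.06, 257.06], [2.81, 150.46], [-146.56, 146.56]. Speed limits (degrees/s): [147.25, 147.25, 180, 180, 180, 180].

INTERFACE

Orientations are given as [roll, pitch, yaw] about the fixed x, y, z axes, in that order (R = Rz(yaw) Ry(pitch) Rx(roll)).
In Python, from workcell import env, eyes gives the robot as it stands.
- The arm moves only by the tool send_rows, never from a script. Its argument "targets" is text: rows parted by semicolons, each of 7 numbers parted by spaces: the shift along the tool's x, y, z in m, then the turn, a rotation vector about the tool's x, y, z in degrees, then the opening in per cent of the stroke, from 0 (shut) to 100 (fully open). A call has 1 to 12 rows; each row is the pose to reach, as a shift and turn from the pose commanded when the call began, along the tool's axes at that moment; what a row does not reach only later rows make up. A row lasts 1/12 s, in which the tool goes at most 41.7 mm and 7.16 degrees, less where a joint would pass 70% of its speed; a pose out of reach is approached as far as the arm can. A call with a gripper value outside its range is refused whole. The fingers move at their own pace and stop on an object; "grip_force" is the grip in N (left out, the last holds). Time passes only in rows, so rows that repeat a pose let the fingers close. It gives the time, the measured TCP pose, the force, the opening and the grip force at its end, in the units of the state.
- env.state(): the state, without advancing time (a new reading comes with each control period).
- eyes.grab_frame(name): name is "scene" or "top"; returns a dict with "image" (480x640x3 uint8, blue, green, red), "fovy" (degrees; the focal length in pixels is half the picture's height over the tangent of half this angle, whatever the lens; pixels are square), "cx", "cy" (the principal point, pixels), "eye" and "attitude" of the camera in the world. Camera axes: x right, y up, looking along -z (the intrinsics and any distortion apply to the point x, -y, -z); pixel columns grow to the right and rows downward; lengths in mm; the calibration is good to about 2 mm. A picture is of the moment at which its call begins. There is no depth.
- env.job_done(): hands the job in; it is judged then, once.
The state is a dict: "time_s": time; "qpos": joint angles; "qvel": joint speeds; "effort": joint torques, N m; "ee_pos": TCP position; "ee_rot": TCP orientation; "force": force on the tool from outside, world axes, zero at the start; "torque": the same for the moment, N m; "gripper_width": finger opening in mm; "gripper_force": force on a finger pad.
Only numpy, scipy, OpenCV 4.12 (cv2) and the standard library are available. Lean on these libraries where they do the work, as an engineer would, in place of code of your own. Each camera call takes 0.05 s, during which the arm holds its last target. There are 200 camera calls.

TASK

One of the two dumpling-filling tubs has its snap-in lid only laid loosely in the mouth. Pick up the wooden tamper by its handle, press that lid straight down with the tamper's foot until it snaps fully home and level under its clips (push it only with the tamper, not with the hand), then stand the tamper upright back on its round wooden board and let go. Leave the other tub, which is already closed, and the paper cup alone.

Things in the scene. Friction and masses are not known exactly. Their poses are not given: they have to be found in the camera images.
- tub: Frosted plastic tub, lid NOT yet home. Mouth 132 (its x) by 92 mm (its y), walls 5 mm, rim 86 mm high; stands firm. Origin: centre of underside, z up. Four rounded sprung clip noses (24 mm long, 10 mm thick, centre height 72 mm) stick 3.5 mm in from the long walls, 40 mm either side of the middle. The lid is pushed past them (10 to 18 N at its middle, then it snaps) onto a ledge at 61 mm.
- lid: Off-white flat plastic lid 130 (x) by 90 (y) by 8 mm, 60 g, a thin moulded circle 62 mm across round its middle, two 2 mm high ribs at x = +-46 mm. Origin: centre of underside, z up. Starts level on the clips, aligned with the tub: underside 74 mm above the tub's bottom, top 4 mm below the rim. Home: underside at 61 mm, top at 69 mm (17 mm below the rim), under the clip noses.
- tamper: Turned wooden tamper 140 mm tall, about 160 g, standing on its flat foot on the board. Foot 54 mm across, 18 mm high, tapering by 30 mm height to a straight round handle 26 mm across that runs to 128 mm, slightly tapered tip above. Origin: centre of the foot's underside, z up the handle. Good grasp from above: on the handle about 105 mm above the foot's underside.
- board: Round pale wooden board 110 mm across and 12 mm thick, fixed on the table; the tamper stands on it. Origin at the centre of its underside; its top is at height 12 mm.
- closed_tub: A second tub of exactly the same make and size whose lid is already home (lid top 17 mm below the rim, clip noses above it); does not move. Leave it alone. Origin at the centre of its underside.
- cup: Off-white paper cup, 72 mm across the mouth, 85 mm tall, 40 g, empty and loose, standing on the table beyond the work. Leave it alone. Origin at the centre of its underside.
Not all that is in view belongs to the job. Leave any green or pink look-alike of the tub alone. There is more than one size of the lid; the one meant has the size given above.

How it is judged:
By the outcome, as a careful person would: the job done as asked, in the order asked, and still so for the second after the job is handed in, with the robot touching nothing.
It also fails if it takes over 54 s, if anything falls off the work surface, if the arm or the gripper's body presses on something with over 40 N, if the wrist force passes 120 N, or if a joint passes its speed limit or range.

## Working session

There is one attempt and no reset: what is moved stays moved. The work goes in short steps, Python scripts to look and compute and a tool call to move; the robot and the scene stay as the last step left them, time stands still between calls to the robot, and variables do not carry over. Pictures are saved under pics/ and viewed, at most 10 in all, crops included, and the job is handed in when it is done.

Besides the shell and the picture viewer there is one more tool, called after "Call:" as a command line: name --argument value ..., lists and objects as JSON in quotes. send_rows: Moves the arm, as the interface text tells. Its arguments: {"type":"object","properties":{"targets":{"type":"string"},"grip_force":{"type":"number"}},"required":["targets"]}

```bash
ls; mkdir -p pics; python3 - <<'E'
from workcell import env, eyes
import cv2
print(env.state())
for n in("scene","top"):
    f=eyes.grab_frame(n);cv2.imwrite(f"pics/{n}0.png",f["image"]);print({k:v for k,v in f.items() if k!="image"})
E
```

```text
pics
{'time_s': 0.0, 'qpos': array([-7.63746284e+01,  1.83520741e+01,  8.97054319e+01, -2.37278770e-03,
        7.20401232e+01, -1.14683366e+00]), 'qvel': array([ 1.54959844e-03,  6.56324524e-02,  2.14036862e-01, -1.02995333e-01,
       -1.95545289e-04,  2.84498889e-02]), 'effort': array([-1.90973983e-04, -4.12463593e+01, -2.31972492e+01,  7.26050092e-02,
        4.55481070e-02, -1.38487308e-04]), 'ee_pos': array([ 146.47849119, -555.53743543,  213.12250295]), 'ee_rot': array([-1.79902345e+02,  3.01446801e-04,  1.47729391e+01]), 'force': array([ 0.37153299, -0.2402719 ,  0.55353511]), 'torque': array([ 0.0432692 , -0.0228369 , -0.02246819]), 'gripper_force': 0.0, 'gripper_width': 91.29679300039565}
{'fovy': 46.6997031547653, 'cx': 321.2940489081219, 'cy': 240.66031994391503, 'eye': array([1326.75520962,  -57.75117589,  732.57460494]), 'attitude': array([49.13118431, -0.5592237 , 84.74156138])}
{'fovy': 46.297808703531445, 'cx': 321.2539842825178, 'cy': 236.6699654611648, 'eye': array([ 360.35877624,   -4.12599946, 1246.68312416]), 'attitude': array([  9.58072176,   0.51870059, -88.99946286])}
```

View pics/scene0.png

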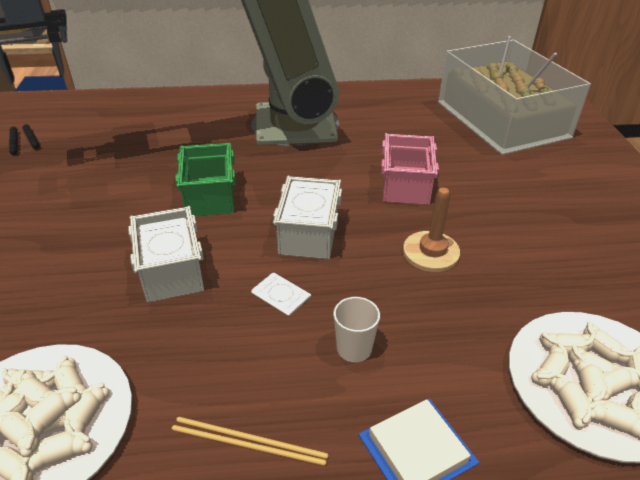

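View pics/top0.png

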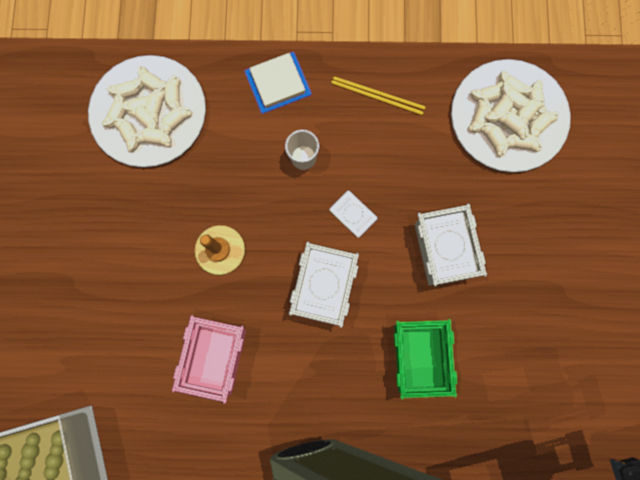

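```bash
cat > h.py <<'E'
import numpy as np,cv2
from scipy.spatial.transform import Rotation as R
from workcell import env,eyes
def cam(f):
    return R.from_euler('xyz',f["attitude"],degrees=True).as_matrix(),f["image"].shape[0]/2/np.tan(np.radians(f["fovy"]/2))
def ray(f,p,z):
    M,k=cam(f);d=M@np.array([(p[0]-f["cx"])/k,-(p[1]-f["cy"])/k,-1]);e=np.array(f["eye"])
    return (e+d*(z-e[2])/d[2])[:2]
def proj(f,P):
    M,k=cam(f);c=M.T@(np.array(P)-f["eye"]);return np.array([f["cx"]-k*c[0]/c[2],f["cy"]+k*c[1]/c[2]])
E
python3 - <<'E'
from h import *
t=eyes.grab_frame("top");s=eyes.grab_frame("scene")
c=lambda f,x,y,w,h:cv2.resize(f["image"][y:y+h,x:x+w],(390,290),interpolation=cv2.INTER_CUBIC)
out=np.vstack([np.hstack([c(s,255,165,110,100),c(s,115,200,110,100)]),np.hstack([c(t,270,230,110,100),c(t,395,195,110,100)])])
cv2.imwrite("pics/crop.png",out)
hsv=cv2.cvtColor(t["image"],cv2.COLOR_BGR2HSV)
white=cv2.inRange(hsv,(0,0,120),(180,70,255))
for n,(x,y,w,h) in dict(mid=(275,232,100,105),right=(405,195,95,100)).items():
    m=np.zeros_like(white);m[y:y+h,x:x+w]=white[y:y+h,x:x+w]
    if n=="mid": cv2.rectangle(m,(325,185),(380,240),0,-1)
    k=max(cv2.findContours(m,0,2)[0],key=cv2.contourArea)
    r=cv2.minAreaRect(k);b=cv2.boxPoints(r)
    P=np.array([ray(t,p,86) for p in b]);print(n,r,P.round(),P.mean(0).round(1),[np.linalg.norm(P[i]-P[i-1]).round() for i in range(4)])
x,y,w,h=185,215,70,70
hs=hsv[y:y+h,x:x+w];m=cv2.inRange(hs,(5,60,120),(35,255,255))
k=cv2.convexHull(max(cv2.findContours(m,0,2)[0],key=cv2.contourArea));e=cv2.fitEllipse(k)
print("board",e,ray(t,(e[0][0]+x,e[0][1]+y),12),ray(t,(206,240),140),ray(s,(444,190),140))
print("hsv board/tamper",hsv[265,235],hsv[240,206],hsv[250,222])
E
```

```text
mid ((324.0834045410156, 284.10137939453125), (59.19293975830078, 76.15773010253906), 13.671307563781738) [[394.  79.]
 [548.  45.]
 [521. -75.]
 [368. -40.]] [457.6   2.2] [np.float64(121.0), np.float64(158.0), np.float64(124.0), np.float64(157.0)]
right ((451.3085021972656, 244.1571807861328), (77.03548431396484, 58.242027282714844), 77.19573211669922) [[ 610. -186.]
 [ 639. -306.]
 [ 481. -337.]
 [ 452. -219.]] [ 545.5 -261.9] [np.float64(161.0), np.float64(124.0), np.float64(162.0), np.float64(121.0)]
board ((27.429931640625, 37.01171875), (62.25577926635742, 186.56532287597656), 89.03775024414062) [530.08292789 252.1343917 ] [536.52874782 239.6652566 ] [522.43042636 247.29294939]
hsv board/tamper [ 26  99 218] [ 17 182 206] [ 16 183 183]
```

View pics/crop.png

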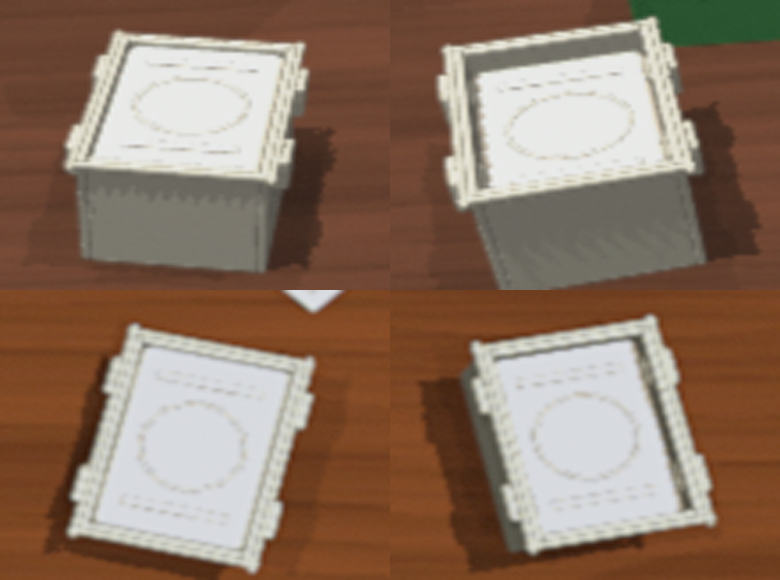

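```bash
python3 - <<'E'
from h import *
t=eyes.grab_frame("top");s=eyes.grab_frame("scene")
print("lid",ray(t,(324.2,284.1),82),ray(s,(309.2,201.9),82))
out=[]
for f,(x,y,w,h) in((t,(185,215,70,70)),(s,(395,180,75,100))):
    hs=cv2.cvtColor(f["image"][y:y+h,x:x+w],cv2.COLOR_BGR2HSV)
    for nm,lo,hi,z in(("board",(20,50,130),(35,150,255),12),("tamper",(5,140,90),(19,255,255),140)):
        m=cv2.inRange(hs,lo,hi);m=cv2.morphologyEx(m,cv2.MORPH_OPEN,np.ones((2,2)))
        c=np.vstack([k for k in cv2.findContours(m,0,2)[0] if cv2.contourArea(k)>15]) if nm=="board" else max(cv2.findContours(m,0,2)[0],key=cv2.contourArea)
        k=cv2.convexHull(c);e=cv2.fitEllipse(k)
        p=np.array(e[0])+(x,y);print(nm,np.round(e,1) if 0 else e,p,ray(f,p,z),"bbox",cv2.boundingRect(k))
    im=cv2.resize(f["image"][y:y+h,x:x+w],None,fx=5.7,fy=5.7,interpolation=cv2.INTER_CUBIC);out.append(cv2.resize(im,(390,int(im.shape[0]*390/im.shape[1]))))
H=max(o.shape[0] for o in out)
cv2.imwrite("pics/tam.png",np.hstack([cv2.copyMakeBorder(o,0,H-o.shape[0],0,0,cv2.BORDER_CONSTANT) for o in out]))
b=(530,250)
for z in(12,30,140):print(z,proj(t,(*b,z)),proj(s,(*b,z)))
E
```

```text
lid [457.06539651   1.99587031] [461.99918808   4.59581519]
board ((35.30890655517578, 35.65044403076172), (48.5258903503418, 50.50590133666992), 55.371498107910156) [220.30890656 250.65044403] [533.42278047 234.72605101] bbox (11, 12, 50, 49)Traceback (most recent call last):
  File "<stdin>", line 10, in <module>
cv2.error: OpenCV(4.12.0) /io/opencv/modules/imgproc/src/shapedescr.cpp:361: error: (-201:Incorrect size of input array) There should be at least 5 points to fit the ellipse in function 'fitEllipseNoDirect'
```

```bash
python3 - <<'E'
from h import *
t=eyes.grab_frame("top");s=eyes.grab_frame("scene")
out=[]
for f,(x,y,w,h) in((t,(185,215,70,100)),(s,(395,180,70,100))):
    im=f["image"][y:y+h,x:x+w];out.append(cv2.resize(im,(392,560),interpolation=cv2.INTER_CUBIC))
cv2.imwrite("pics/tam.png",np.hstack(out))
b=(533,235)
for z in(12,30,140,152):print(z,proj(t,(*b,z)),proj(s,(*b,z)))
E
```

```text
12 [220.17706554 250.83660682] [429.19745978 246.64694141]
30 [218.64570307 249.6749639 ] [430.4656358  239.69995309]
140 [208.23538298 241.77802576] [438.86006862 193.71577894]
152 [206.97673616 240.82325626] [439.84897768 188.29859744]
```

View pics/tam.png

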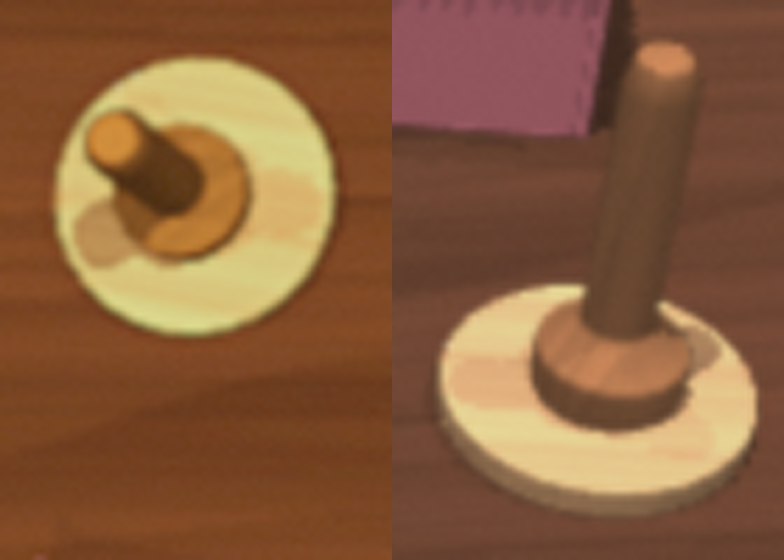

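```bash
python3 - <<'E'
from h import *
t=eyes.grab_frame("top");s=eyes.grab_frame("scene")
print("board",ray(t,(219.9,250.2),12),ray(s,(431.8,249.2),12))
print("tip",ray(t,(205.2,239.8),152),ray(s,(443.9,190.7),152))
print("foot",ray(t,(217.5,249.4),30))
for p in [(530,242)]:
  for z in (30,152): print(proj(t,(*p,z)),proj(s,(*p,z)))
# lid corners/orientation in mid tub via lid mouth
print("tub yaw from edge", np.degrees(np.arctan2(-34,154)))
E
```

```text
board [534.41972138 235.68545245] [540.81299676 238.28557449]
tip [534.99398047 238.62910237] [540.8050104  240.38378247]
foot [533.56824188 237.54631501]
[215.3951357  250.97820769] [433.62486458 238.50765019]
[203.36968032 242.26435843] [443.23377374 187.15427529]
tub yaw from edge -12.449996507806603
```

Call:
send_rows --targets "0.29 -0.334 0 0 0 0 100;0.29 -0.334 0 0 0 0 100;0.29 -0.334 0 0 0 0 100;0.29 -0.334 0 0 0 0 100;0.29 -0.334 0 0 0 0 100;0.29 -0.334 0 0 0 0 100;0.29 -0.334 0 0 0 0 100;0.29 -0.334 0 0 0 0 100;0.29 -0.334 0 0 0 0 100;0.29 -0.334 0 0 0 0 100;0.29 -0.334 0 0 0 0 100;0.29 -0.334 0 0 0 0 100"

```text
time_s: 1.5
ee_pos: [343.2, -155.5, 214.2]
ee_rot: [-179.9, -0.1, 15.1]
force: [-0.4, -0.7, -0.3]
gripper_width: 91.1
gripper_force: 0.0
```

Call:
send_rows --targets "0.29 -0.334 0 0 0 0 100;0.29 -0.334 0 0 0 0 100;0.29 -0.334 0 0 0 0 100;0.29 -0.334 0 0 0 0 100;0.29 -0.334 0 0 0 0 100;0.29 -0.334 0 0 0 0 100;0.29 -0.334 0 0 0 0 100;0.29 -0.334 0 0 0 0 100;0.29 -0.334 0 0 0 0 100;0.29 -0.334 0 0 0 0 100;0.29 -0.334 0 0 0 0 100;0.29 -0.334 0 0 0 0 100"

```text
time_s: 2.5
ee_pos: [539.6, 241.6, 213.0]
ee_rot: [-179.9, -0.1, 15.0]
force: [0.4, -0.2, -0.1]
gripper_width: 91.2
gripper_force: 0.0
```

Call:
send_rows --targets "0 0 0 0 0 0 100;0 0 0 0 0 0 100;0 0 0 0 0 0 100;0 0 0 0 0 0 100"

```text
time_s: 2.83
ee_pos: [536.9, 236.3, 214.3]
ee_rot: [180.0, -0.0, 14.7]
force: [-0.6, -0.6, -0.1]
gripper_width: 90.8
gripper_force: 0.0
```

```bash
python3 - <<'E'
from h import *
t=eyes.grab_frame("top");s=eyes.grab_frame("scene");st=env.state()
print(st)
cv2.imwrite("pics/g.png",np.hstack([cv2.resize(t["image"][140:340,120:300],(396,440)),cv2.resize(s["image"][80:280,360:540],(396,440))]))
for dx in(0,):print(proj(t,st["ee_pos"]),proj(s,st["ee_pos"]))
E
```

```text
{'time_s': 2.9333, 'qpos': array([ 2.26721867e+01,  1.93578873e+01,  8.80248505e+01, -9.69461349e-03,
        7.25931245e+01,  9.79801399e+01]), 'qvel': array([ 0.25403354,  0.27640983, -0.34639151,  0.02784567, -0.09015595,
        0.01151763]), 'effort': array([ 8.45576345e-03, -4.23080349e+01, -2.33858514e+01,  2.27654306e-02,
       -8.21050233e-02, -1.68511004e-03]), 'ee_pos': array([536.97987054, 236.72167492, 214.35229005]), 'ee_rot': array([ 1.79994189e+02, -2.51881867e-02,  1.46949463e+01]), 'force': array([-0.47452677,  0.02816106,  0.5632695 ]), 'torque': array([-0.00179811, -0.03621697, -0.00198237]), 'gripper_force': 0.0, 'gripper_width': 91.39925479529951}
[199.17565284 233.40442361] [446.82925142 159.93400435]
```

View pics/g.png

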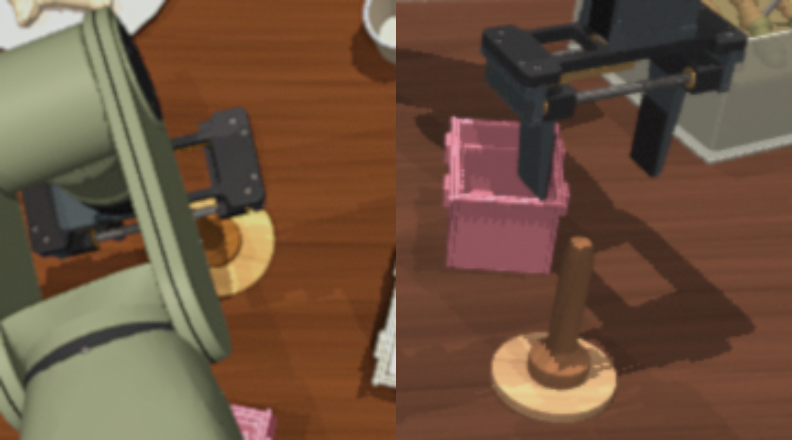

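Call:
send_rows --targets "-0.001 -0.0015 0.03 0 0 0 100;-0.001 -0.0015 0.06 0 0 0 100;-0.001 -0.0015 0.09 0 0 0 100;-0.001 -0.0015 0.105 0 0 0 100;-0.001 -0.0015 0.116 0 0 0 100;-0.001 -0.0015 0.116 0 0 0 100;-0.001 -0.0015 0.116 0 0 0 100;-0.001 -0.0015 0.116 0 0 0 100" --grip_force 45

```text
time_s: 3.6
ee_pos: [536.9, 239.3, 99.4]
ee_rot: [-180.0, -0.2, 14.8]
force: [-1.5, -0.3, 0.5]
gripper_width: 90.6
gripper_force: 0.0
```

Call:
send_rows --targets "0 0 0 0 0 0 60;0 0 0 0 0 0 40;0 0 0 0 0 0 20;0 0 0 0 0 0 10;0 0 0 0 0 0 0;0 0 0 0 0 0 0;0 0 0 0 0 0 0;0 0 0 0 0 0 0;0 0 0 0 0 0 0;0 0 0 0 0 0 0;0 0 0 0 0 0 0;0 0 0 0 0 0 0" --grip_force 45

```text
time_s: 4.6
ee_pos: [535.7, 239.0, 97.8]
ee_rot: [180.0, 0.0, 14.8]
force: [0.3, -0.0, -0.3]
gripper_width: 25.4
gripper_force: 45.0
```

Call:
send_rows --targets "0 0 -0.02 0 0 0 0;0 0 -0.04 0 0 0 0;0 0 -0.06 0 0 0 0;0 0 -0.08 0 0 0 0;0 0 -0.1 0 0 0 0;0 0 -0.12 0 0 0 0;0 0 -0.12 0 0 0 0;0 0 -0.12 0 0 0 0;0 0 -0.12 0 0 0 0;0 0 -0.12 0 0 0 0"

```text
time_s: 5.43
ee_pos: [534.8, 238.5, 216.0]
ee_rot: [180.0, 0.2, 14.8]
force: [0.7, -0.1, -1.4]
gripper_width: 24.9
gripper_force: 45.0
```

```bash
python3 - <<'E'
from h import *
s=eyes.grab_frame("scene");st=env.state()
print(st)
cv2.imwrite("pics/l.png",cv2.resize(s["image"][60:280,360:540],(450,550)))
x,y=st["ee_pos"][:2];z=st["ee_pos"][2]
for h in(-86,-68,54):print(proj(s,(x,y,z+h)))
E
```

```text
{'time_s': 5.4833, 'qpos': array([ 2.29188046e+01,  1.93173822e+01,  8.78343063e+01, -6.07558012e-03,
        7.30462365e+01,  9.81493765e+01]), 'qvel': array([-0.01046334, -0.01374416, -0.47934712, -0.01070405,  0.08709242,
        0.04028971]), 'effort': array([ 3.38924547e-03, -4.35688162e+01, -2.41168106e+01,  2.39452132e-02,
       -7.22779892e-02, -1.11542838e-04]), 'ee_pos': array([534.93541351, 238.6211703 , 216.06842725]), 'ee_rot': array([179.96619636,   0.19510338,  14.7711522 ]), 'force': array([-0.39956711, -0.50556564, -1.82715104]), 'torque': array([-0.01796659, -0.01529982, -0.01737306]), 'gripper_force': 44.98700553376693, 'gripper_width': 25.341814690001904}
[440.26690264 198.67463256]
[441.76476332 190.61851212]
[452.92682973 130.58425632]
```

View pics/l.png

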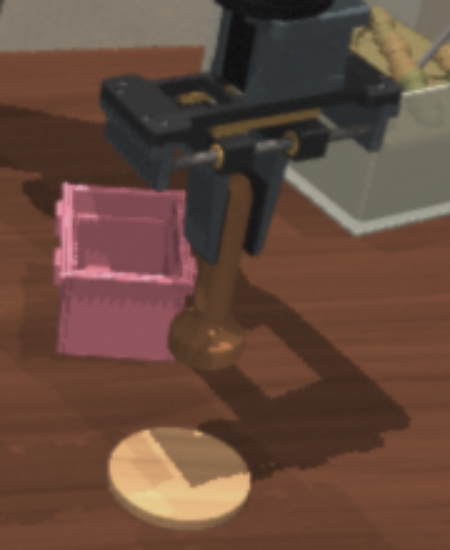

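Call:
send_rows --targets "-0.012 0.018 0 0 0 0 0;-0.025 0.038 0 0 0 0 0;-0.039 0.06 0 0 0 0 0;-0.053 0.082 0 0 0 0 0;-0.067 0.104 0 0 0 0 0;-0.081 0.126 0 0 0 0 0;-0.095 0.148 0 0 0 0 0;-0.108 0.168 0 0 0 0 0;-0.119 0.185 0 0 0 0 0;-0.127 0.198 0 0 0 0 0;-0.132 0.205 0 0 0 0 0;-0.135 0.209 0 0 0 0 0"

```text
time_s: 6.48
ee_pos: [457.8, 1.7, 217.3]
ee_rot: [-180.0, 0.1, 14.7]
force: [0.9, -0.1, -1.5]
gripper_width: 25.0
gripper_force: 45.0
```

Call:
send_rows --targets "0 0 0.01 0 0 0 0;0 0 0.02 0 0 0 0;0 0 0.03 0 0 0 0;0 0 0.035 0 0 0 0;0 0 0.035 0 0 0 0;0 0 0.035 0 0 0 0;0 0 0.035 0 0 0 0;0 0 0.035 0 0 0 0"

```text
time_s: 7.15
ee_pos: [459.0, 2.7, 183.3]
ee_rot: [180.0, -0.1, 14.8]
force: [0.1, 0.4, -1.2]
gripper_width: 25.2
gripper_force: 45.0
```

```bash
python3 - <<'E'
from h import *
s=eyes.grab_frame("scene");t=eyes.grab_frame("top");st=env.state()
print(st["ee_pos"],st["ee_rot"],st["force"],st["gripper_width"])
cv2.imwrite("pics/p.png",np.hstack([cv2.resize(s["image"][100:280,240:370],(390,540),interpolation=2),cv2.resize(t["image"][210:345,275:375],(400,540),interpolation=2)]))
x,y,z=st["ee_pos"]
print(proj(s,(x,y,z-86)),proj(t,(x,y,z-86)))
E
```

```text
[458.84083549   2.54876235 183.3535679 ] [ 1.79980689e+02 -5.53606067e-02  1.47788237e+01] [ 0.28770944  0.18487613 -0.74504805] 25.283061161370686
[307.9836573  194.59212593] [323.91539318 282.60556301]
```

View pics/p.png

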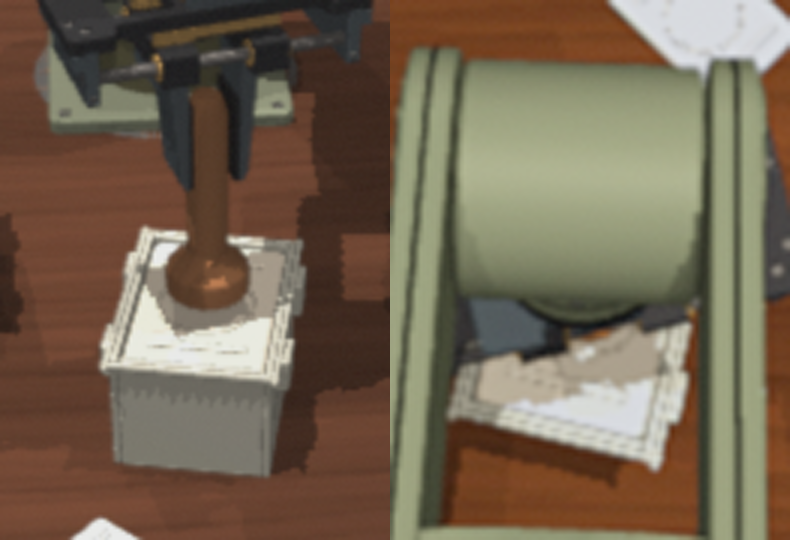

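Call:
send_rows --targets "0 0 0.005 0 0 0 0;0 0 0.01 0 0 0 0;0 0 0.012 0 0 0 0;0 0 0.014 0 0 0 0;0 0 0.015 0 0 0 0;0 0 0.016 0 0 0 0;0 0 0.017 0 0 0 0;0 0 0.018 0 0 0 0;0 0 0.018 0 0 0 0;0 0 0.018 0 0 0 0"

```text
time_s: 8.08
ee_pos: [458.9, 2.5, 166.7]
ee_rot: [180.0, -0.1, 14.8]
force: [-3.2, 0.1, 9.8]
gripper_width: 25.0
gripper_force: 45.0
```

Call:
send_rows --targets "0 0 0.001 0 0 0 0;0 0 0.002 0 0 0 0;0 0 0.003 0 0 0 0;0 0 0.004 0 0 0 0;0 0 0.005 0 0 0 0;0 0 0.006 0 0 0 0;0 0 0.007 0 0 0 0;0 0 0.008 0 0 0 0;0 0 0.009 0 0 0 0;0 0 0.0095 0 0 0 0;0 0 0.0095 0 0 0 0;0 0 0.0095 0 0 0 0"

```text
time_s: 9.08
ee_pos: [458.5, 2.5, 155.2]
ee_rot: [-180.0, 0.0, 14.8]
force: [-0.3, 0.5, -0.2]
gripper_width: 25.3
gripper_force: 45.0
```

Snapped; press a little more to make sure it is seated on the ledge.

Call:
send_rows --targets "0 0 0.0005 0 0 0 0;0 0 0.001 0 0 0 0;0 0 0.0015 0 0 0 0;0 0 0.002 0 0 0 0;0 0 0.0025 0 0 0 0;0 0 0.003 0 0 0 0;0 0 0.003 0 0 0 0;0 0 0.003 0 0 0 0"

```text
time_s: 9.75
ee_pos: [458.9, 2.6, 154.7]
ee_rot: [180.0, -0.1, 14.8]
force: [-4.0, 0.5, 14.3]
gripper_width: 25.1
gripper_force: 45.0
```

Call:
send_rows --targets "0 0 -0.005 0 0 0 0;0 0 -0.015 0 0 0 0;0 0 -0.025 0 0 0 0;0 0 -0.035 0 0 0 0;0 0 -0.045 0 0 0 0;0 0 -0.055 0 0 0 0;0 0 -0.065 0 0 0 0;0 0 -0.067 0 0 0 0;0 0 -0.067 0 0 0 0"

```text
time_s: 10.5
ee_pos: [459.0, 2.5, 220.1]
ee_rot: [180.0, -0.1, 14.8]
force: [-0.7, 0.3, -1.3]
gripper_width: 25.3
gripper_force: 45.0
```

Call:
send_rows --targets "0.012 -0.018 0 0 0 0 0;0.025 -0.038 0 0 0 0 0;0.039 -0.06 0 0 0 0 0;0.053 -0.082 0 0 0 0 0;0.067 -0.104 0 0 0 0 0;0.081 -0.126 0 0 0 0 0;0.095 -0.148 0 0 0 0 0;0.108 -0.168 0 0 0 0 0;0.119 -0.185 0 0 0 0 0;0.127 -0.198 0 0 0 0 0;0.132 -0.205 0 0 0 0 0;0.1335 -0.2075 0 0 0 0 0"

```text
time_s: 11.5
ee_pos: [534.8, 238.0, 218.6]
ee_rot: [180.0, 0.1, 14.8]
force: [-0.2, -1.1, -1.8]
gripper_width: 25.2
gripper_force: 45.0
```

```bash
python3 - <<'E'
from h import *
s=eyes.grab_frame("scene");t=eyes.grab_frame("top");st=env.state()
print(st["ee_pos"],st["ee_rot"],st["force"],st["gripper_width"])
c=lambda f,x,y,w,h,W:cv2.resize(f["image"][y:y+h,x:x+w],(W,520),interpolation=2)
cv2.imwrite("pics/q.png",np.hstack([c(s,260,160,100,110,260),c(t,280,235,90,100,260),c(s,390,110,100,170,270)]))
x,y,z=st["ee_pos"]
print(proj(s,(x,y,z-86)),proj(s,(x,y,12)))
E
```

```text
[534.50900311 236.81714416 218.99955226] [1.79960504e+02 6.34741356e-02 1.47840809e+01] [ 0.27138015 -0.47278396 -2.34621379] 25.213133046330118
[439.47711182 197.28269574] [430.28977445 247.10571149]
```

View pics/q.png

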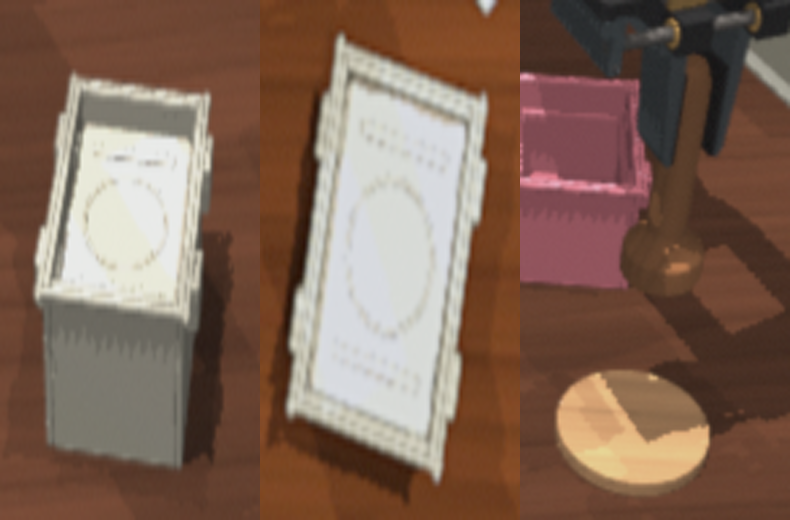

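The lid is home and level: it sits deep in the tub with the far wall visible. The tamper hangs upright over the board.

Call:
send_rows --targets "0 0 0.015 0 0 0 0;0 0 0.035 0 0 0 0;0 0 0.055 0 0 0 0;0 0 0.075 0 0 0 0;0 0 0.09 0 0 0 0;0 0 0.102 0 0 0 0;0 0 0.11 0 0 0 0;0 0 0.115 0 0 0 0;0 0 0.117 0 0 0 0;0 0 0.117 0 0 0 0;0 0 0.117 0 0 0 0;0 0 0.117 0 0 0 0"

```text
time_s: 12.6
ee_pos: [535.3, 237.3, 103.3]
ee_rot: [-180.0, -0.1, 14.8]
force: [-0.0, -0.2, -2.3]
gripper_width: 25.3
gripper_force: 45.0
```

Call:
send_rows --targets "0 0 0.001 0 0 0 0;0 0 0.002 0 0 0 0;0 0 0.003 0 0 0 0;0 0 0.0035 0 0 0 0;0 0 0.0035 0 0 0 0;0 0 0.0035 0 0 0 0"

```text
time_s: 13.1
ee_pos: [534.7, 237.1, 98.9]
ee_rot: [180.0, 0.0, 14.8]
force: [-0.7, 0.9, -1.0]
gripper_width: 25.2
gripper_force: 45.0
```

Call:
send_rows --targets "0 0 0.0005 0 0 0 0;0 0 0.001 0 0 0 0;0 0 0.0015 0 0 0 0;0 0 0.0015 0 0 0 0;0 0 0.0015 0 0 0 0"

```text
time_s: 13.52
ee_pos: [534.8, 237.2, 97.8]
ee_rot: [-180.0, -0.0, 14.8]
force: [-0.6, 0.5, 2.2]
gripper_width: 25.2
gripper_force: 45.0
```

Call:
send_rows --targets "0 0 0 0 0 0 30;0 0 0 0 0 0 34;0 0 0 0 0 0 40;0 0 0 0 0 0 50;0 0 0 0 0 0 70;0 0 0 0 0 0 90;0 0 0 0 0 0 95;0 0 0 0 0 0 95;0 0 0 0 0 0 95;0 0 0 0 0 0 95;0 0 0 0 0 0 95;0 0 0 0 0 0 95" --grip_force 10

```text
time_s: 14.52
ee_pos: [534.7, 237.1, 97.4]
ee_rot: [180.0, 0.0, 14.8]
force: [-0.0, 0.5, 0.3]
gripper_width: 86.2
gripper_force: 0.0
```

Call:
send_rows --targets "0 0 -0.01 0 0 0 95;0 0 -0.025 0 0 0 95;0 0 -0.045 0 0 0 95;0 0 -0.065 0 0 0 95;0 0 -0.085 0 0 0 95;0 0 -0.105 0 0 0 95;0 0 -0.125 0 0 0 95;0 0 -0.14 0 0 0 95;0 0 -0.15 0 0 0 95;0 0 -0.15 0 0 0 95;0 0 -0.15 0 0 0 95;0 0 -0.15 0 0 0 95"

```text
time_s: 15.52
ee_pos: [534.1, 236.9, 246.4]
ee_rot: [180.0, 0.1, 14.8]
force: [-0.4, 0.4, 0.2]
gripper_width: 86.4
gripper_force: 0.0
```

```bash
python3 - <<'E'
from h import *
s=eyes.grab_frame("scene");st=env.state()
print(st["time_s"],st["ee_pos"],st["force"],st["gripper_width"])
cv2.imwrite("pics/r.png",s["image"])
E
```

```text
15.5667 [534.06531397 236.87352553 246.11606272] [-0.6890516   0.51288355 -0.36954618] 87.00268328178726
```

View pics/r.png

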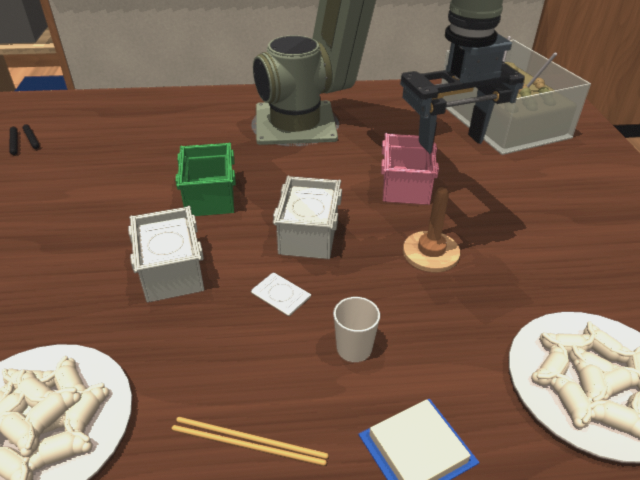

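The tamper stands upright on the board at (433,240), the lid at (308,205) is down in its tub, and nothing else has moved.

```bash
python3 -c "
from workcell import env
print(env.job_done())"
```

```text
the job is handed in; nothing more can be done
None
```

The loose lid was pressed home with the tamper, the tamper stands upright and released on its board, and the job was handed in at about 15.6 s with the closed tub and the cup untouched; no verdict came back.

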